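# Latch the stock support and hold its telescoping boom at the mark

### The arm

A 6-joint arm with a two-finger parallel gripper is mounted at the origin on the work surface. World frame = base frame: x ahead of the robot, y to its left, z up, the work surface at z = 0. Lengths are in m, angles in rad, forces in N, time in s.
With the tool pointing down it reaches from about 0.375 to 0.9 m from the base axis. Payload 3.1 kg.
Tool frame: the origin (TCP) lies midway between the tips of the shut fingers; the grasp point (between the pads) lies 19 mm behind it (pinch_z is the distance from the TCP to the grasp point, in m); y points along the fingers, z is the direction in which the jaws open and shut, and the axes are right-handed (so a half turn about y gives the same grasp; the last joint's range is limited). The gripper opens to 87 mm and grips with 3 to 60 N. Pads are 19 mm wide; open, the fingers measure 117 mm over their backs; the gripper's body (75 mm by 190 mm) begins 51 mm behind the grasp point.
Start: joints at [1.139, 0.527, 1.433, -0, 1.181, -0.178], TCP at [0.157, 0.605, 0.223] pointing down, gripper open.
Joint ranges: [-3.08, 3.08], [-0.75, 2.2], [0.22, 2.44], [-1.43, 4.57], [0, 2.65], [-2.85, 2.85]. Speed limits (rad/s): [2.79, 2.79, 3.14, 3.14, 3.14, 3.14].

### API

Orientations are given as a unit quaternion [x, y, z, w].
In Python, from rig import * gives the robot as it stands.
- The arm moves only by the tool drive_tool, never from a script. Its argument "plan" is a list of rows, each a list of 7 numbers: the shift along the tool's x, y, z in mm, then the turn, a rotation vector about the tool's x, y, z in degrees, then the finger opening in mm, from 0 to 87. A call has 1 to 10 rows; each row is the pose to reach, as a shift and turn from the pose commanded when the call began, along the tool's axes at that moment; what a row does not reach only later rows make up. A row lasts 1/10 s, in which the tool goes at most 50 mm and 8.59 degrees, less where a joint would pass 70% of its speed; a pose out of reach is approached as far as the arm can. A call with a gripper value outside its range is refused whole. The fingers move at their own pace and stop on an object; "newtons" is the grip in N (left out, the last holds). Time passes only in rows, so rows that repeat a pose let the fingers close. It gives the time, the measured TCP pose, the force and the opening at its end, in the units of the state.
- get_obs(): the state, without advancing time (a new reading comes with each control period).
- camera(name): name is "side" or "top" or "wrist"; returns the picture (420x560x3 uint8, blue, green, red); there is no depth.
- get_calibration(name): a dict with "fx", "fy", "cx", "cy" (pixels), "D" ([k1, k2, p1, p2, k3] as OpenCV has them; the pictures are not rectified), "origin" and "rotation" of the camera in the world; the wrist camera has in their place "tool_from_camera" (4x4, takes a point from camera to tool coordinates, whose origin is the TCP and whose axes are the tool frame's). Camera axes: x right, y down, z forward; pixel columns grow to the right and rows downward; lengths in m; the calibration is good to about 2 mm. A picture is of the moment at which its call begins: read the wrist's pose just before it. get_calibration takes no time and is no camera call.
- hand_in(): hands the job in, once; it reports no verdict.
Trained networks look in the newest picture that a camera, given by its name, has taken for a name from the list of things; names that differ only in an ending like _2 or _b are one class to them, and where a whole thing is asked for, a point or a joint stands for the part that bears it (a point fixed in the world has none). Each returns a list of dicts, best first, with "conf" (0 to 1); they miss things now and then, are a little off and sometimes report something else, mostly with a low value. They report only what shows in the picture. A call takes as long as a camera call.
- spot_in(camera, target): "location" ([column, row] in pixels, amid what is visible of it).
- mark_of(camera, target): "location" ([column, row] in pixels: a listed point, or the origin of a listed thing).
The state is a dict: "time": time; "q": joint angles; "joint_velocities": joint speeds; "joint_torque": joint torques, N m; "position": TCP position; "tool_rot": TCP orientation; "ft_force": force on the tool from outside, world axes, zero at the start; "moment": the same for the moment, N m; "grip_width": finger opening in m.
Only numpy, scipy, OpenCV 4.12 (cv2) and the standard library are available. Lean on these libraries where they do the work, as an engineer would, in place of code of your own. Each camera call takes 0.05 s, during which the arm holds its last target. There are 200 camera calls.

### The job

Swing the hinged hasp of the stock support over the tube until it lies down on its catch post. Then squeeze the lock button on the boom's head, pull the boom out with the button kept pressed until its pointer stands opposite the nose of the marker on the scale, and finish holding it exactly there, button still squeezed, so that I can tighten the clamp. Never force the boom along while it is locked, and leave the marker and the other things on the bench where they are.

Things in the scene. Friction and masses are not known exactly. Their poses are not given: they have to be found in the camera images.
- support: Stock support bolted to the bench: dark steel plate 12 mm thick (x -50..70, y -220..260 mm) with an aluminium sleeve (x -24..24, y -210..20, top at z 52 mm) and a white scale with a line every 10 mm beside the boom. Origin at bench level. +y: the way the boom comes out; -x: side of the lock button; +x: side of scale and hasp hinge; z up. Fixed, placed anew each time.
- hasp (a joint): Hasp angle (rad): 0 closed, level over the sleeve, its slot over the catch post (8 mm thick, top at z 62 mm, at x -38, y -120 mm of the support); 1.57 upright; 2.15 leaning back to the hinge side, at its stop. Starts at 1.7 to 2.05. A little stiff: stays where left above about 1.1 rad, sinks shut by itself below; 1 N at the tab moves it.
- hasp_hinge (a point): Middle of the hasp's hinge axis (horizontal, along the support's y), 58 mm above the bench on the +x side of the sleeve. Axes as the support.
- hasp_tab (a point): Point on the outer face (top face when closed) of the hasp's end tab, 90 mm from the hinge axis. The hasp is a plain steel strap 24 mm wide, 5 mm thick, its end 100 mm from the hinge axis. Closed, it runs from the hinge towards the support's -x.
- boom (a joint): How far the telescoping boom is out (m), 0 to 0.18, growing along the support's +y; starts home at 0. There a catch on the lock button holds it firmly until the button is pressed more than 3 mm; then it slides with about 1.5 N of friction. Let go on the way, the button comes half out (2.5 mm) and drags on a rail (some 7 N).
- head (a point): Centre of the upright black head on the boom's outer end, 80 mm above the bench. Head: 28 mm wide (support x), 44 mm long (y), top at z 106 mm. Pinch it from above across the support's x: one finger on the lock button (-x face), one on the bare +x face; 36 mm over both with the button out, 30 mm fully pressed. It stands free above the sleeve's top.
- lock (a joint): Travel of the lock button (m): 0 out (locked), 0.006 fully pressed, 0.004 and more counts as squeezed. A grey pad 26 mm long (y), 28 mm high, centre 82 mm above the bench, 8 mm proud of the head's -x face, moving towards +x; takes 6 N to start, 8 N fully in, springs back.
- pointer (a point): Tip of the small steel pointer at the foot of the head, on its +x side, 19 mm above the bench; moves with the boom, axes as the support.
- mark (a point): Nose of the marker, a steel rider 16 x 16 x 14 mm on the plate's +x edge, pointing to -x at the wanted line of the scale, 19 mm above the bench; axes as the support. Pointer at the mark: both at the same place along the support's y (they stay 6 mm apart in x). A push of 8 N would shift it.
- tape: Bystander: grey tape measure 62 x 34 x 58 mm, in front (-x side) of the boom; origin centre of its underside.
- offcut: Bystander: wood offcut 45 x 100 x 18 mm lying on the +x side of the scale; origin centre of its underside.
- screwdriver: Bystander: screwdriver lying in front (-x side) of the sleeve, along its x axis.
- glue: Bystander: white glue bottle, 60 mm wide, 170 mm tall; origin centre of its underside.
- jar: Bystander: glass jar with steel lid, 68 mm wide, 80 mm tall; origin centre of its underside.
- wrench: Bystander: wrench lying far behind the support, along its x axis.
- pushblock: Bystander: wooden push block with a handle, 200 x 75 x 66 mm; origin centre of its underside.

How it is judged:
On the way, in this order (a step that is already met when the one before it is completed fails the run):
1. the hasp lies closed on its catch post, the boom not yet pulled (value of joint hasp below 0.07 rad and value of joint boom below 0.01 m), for 0.3 s.
2. the lock button is squeezed, the boom not yet pulled (value of joint lock above 0.004 m and contact force between the fingers and support above 2 N and y of pointer in the frame of mark below -0.01 m and value of joint boom below 0.01 m), for 0.1 s.
3. the pointer stands at the mark with the button squeezed (y of pointer in the frame of mark between -0.005 and 0.005 m and value of joint lock above 0.004 m and contact force between the fingers and support above 2 N), for 0.2 s.
At the end, for the whole second after the job is handed in: The hasp is closed (within 0.07 rad), the pointer is within 5 mm of the marker's nose along the scale and still (under 10 mm/s), the lock button is pressed at least 4 mm and the fingers press on the support's head with more than 2 N (all of step 3 and value of joint hasp below 0.07 rad and velocity of joint boom between -0.01 and 0.01 m/s); the arm keeps its last pose, push and grip.
It fails at once if the boom is forced along while locked (value of joint lock below 0.0015 m and value of joint boom above 0.006 m).
It fails at once if the marker is shifted by more than 4 mm (distance of mark from where it was at the start of the episode above 0.004 m).
It fails at once if a bystander is moved by more than 30 mm (distance of any of tape, offcut, screwdriver, glue, jar, wrench, pushblock from where it was at the start of the episode above 0.03 m).
It also fails if it takes over 50 s, if anything falls off the work surface, if the arm or the gripper's body presses on something with over 40 N, if the wrist force passes 120 N, or if a joint passes its speed limit or range.

## Working session

There is one attempt and no reset: what is moved stays moved. The work goes in short steps, Python scripts to look and compute and a tool call to move; the robot and the scene stay as the last step left them, time stands still between calls to the robot, and variables do not carry over. Pictures are saved under pics/ and viewed, about 8 in all and at most 12, crops included, and the job is handed in when it is done.

Besides the shell and the picture viewer there is one more tool, called by a JSON object that holds its "api" and its "payload", one argument or row to a line. drive_tool: Moves the arm, as the interface text tells. Its arguments: {"type":"object","properties":{"plan":{"type":"array","items":{"type":"array","items":{"type":"number"}}},"newtons":{"type":"number"}},"required":["plan"]}

```bash
mkdir -p pics; cat > h.py <<'E'
from rig import *
import numpy as np, cv2
from scipy.spatial.transform import Rotation as R
def cal(n):
    c=get_calibration(n); K=np.array([[c["fx"],0,c["cx"]],[0,c["fy"],c["cy"]],[0,0,1.]]); return c,K,np.array(c["D"],float)
def pose(n,obs=None):
    c,K,D=cal(n)
    if n=="wrist":
        o=obs or get_obs(); T=np.eye(4); T[:3,:3]=R.from_quat(o["tool_rot"]).as_matrix(); T[:3,3]=o["position"]
        T=T@np.array(c["tool_from_camera"]); return T[:3,3],T[:3,:3],K,D
    return np.array(c["origin"]),np.array(c["rotation"]).reshape(3,3),K,D
def ray(n,px,obs=None):
    o,Rm,K,D=pose(n,obs); u=cv2.undistortPoints(np.array([[px]],float),K,D)[0,0]
    d=Rm@np.array([u[0],u[1],1]); return o,d/np.linalg.norm(d)
def onz(n,px,z,obs=None):
    o,d=ray(n,px,obs); return o+d*(z-o[2])/d[2]
def tri(rs):
    A=sum(np.eye(3)-np.outer(d,d) for o,d in rs); b=sum((np.eye(3)-np.outer(d,d))@o for o,d in rs); return np.linalg.solve(A,b)
def proj(n,P,obs=None):
    o,Rm,K,D=pose(n,obs); r=cv2.Rodrigues(Rm.T)[0]; return cv2.projectPoints(np.array(P,float).reshape(-1,3),r,-Rm.T@o,K,D)[0].reshape(-1,2)
E
python3 - <<'E'
from h import *
np.set_printoptions(precision=4,suppress=True)
o=get_obs(); print(o["position"],R.from_quat(o["tool_rot"]).as_matrix())
for n in("side","top","wrist"):
    im=camera(n); cv2.imwrite(f"pics/{n}0.png",im); print(n,pose(n,o)[0],pose(n,o)[1][:,2])
    for t,z in(("support",0),("hasp_hinge",.058),("hasp_tab",None),("head",.08),("pointer",.019),("mark",.019),("tape",0),("glue",0),("jar",0),("pushblock",0),("offcut",0)):
        for r in mark_of(n,t)[:2]:
            print(t,round(r["conf"],2),np.round(r["location"],1), onz(n,r["location"],z,o) if z is not None else "")
im=[cv2.imread(f"pics/{n}0.png") for n in("side","top")]
E
```

```text
[0.1566 0.6043 0.2216] [[ 0.968  -0.0009  0.2511]
 [-0.2511 -0.002   0.968 ]
 [-0.0004 -1.     -0.0021]]Traceback (most recent call last):
  File "<stdin>", line 5, in <module>
  File "h.py", line 11, in pose
    return np.array(c["origin"]),np.array(c["rotation"]).reshape(3,3),K,D
                                 ~~~~~~~~~~~~~~~~~~~~~~~~~~~~~~~^^^^^
ValueError: cannot reshape array of size 4 into shape (3,3)
```

```bash
sed -i 's/np.array(c\["rotation"\]).reshape(3,3)/R.from_quat(c["rotation"]).as_matrix()/' h.py
python3 - <<'E'
from h import *
np.set_printoptions(precision=4,suppress=True)
o=get_obs()
for n in("side","top","wrist"):
    im=camera(n); cv2.imwrite(f"pics/{n}0.png",im); print(n,pose(n,o)[0],pose(n,o)[1][:,2])
    for t,z in(("support",0),("hasp_hinge",.058),("hasp_tab",None),("head",.08),("pointer",.019),("mark",.019),("tape",0),("glue",0),("jar",0),("pushblock",0),("offcut",0)):
        for r in mark_of(n,t)[:2]:
            print(t,round(r["conf"],2),np.round(r["location"],1), onz(n,r["location"],z,o) if z is not None else "")
E
```

```text
side [ 0.2295 -0.8917  0.7862] [ 0.2943  0.752  -0.5898]
support 0.75 [262.9 255.4] [ 0.522  -0.0305  0.    ]
hasp_hinge 0.89 [290.3 265.1] [ 0.5504 -0.1482  0.058 ]
hasp_hinge 0.4 [338.4 223.9] [ 0.7312 -0.0384  0.058 ]
hasp_tab 0.78 [301.3 235.2] 
head 0.72 [257.5 220.1] [0.5238 0.0185 0.08  ]
pointer 0.62 [268.6 236.1] [0.5549 0.0186 0.019 ]
pointer 0.53 [257.1 222.8] [0.5442 0.0854 0.019 ]
mark 0.59 [256.5 203.7] [0.572  0.1757 0.019 ]
tape 0.76 [201.6 242.1] [0.3835 0.0751 0.    ]
glue 0.9 [358.7 352. ] [ 0.6122 -0.3852  0.    ]
jar 0.76 [220.9 173.8] [0.523  0.4073 0.    ]
pushblock 0.8 [265.9 392. ] [ 0.4002 -0.4078  0.    ]
offcut 0.73 [291.1 224.5] [0.6414 0.0707 0.    ]
top [0.4514 0.0109 1.224 ] [ 0.1051  0.0035 -0.9945]
support 0.95 [297.3 223.5] [ 0.5132 -0.0383  0.    ]
hasp_hinge 0.57 [340.7 206.5] [ 0.5559 -0.159   0.058 ]
hasp_tab 0.69 [276.5 222.6] 
hasp_tab 0.46 [346.8 197.4] 
head 0.74 [275.6 223.1] [0.5113 0.0245 0.08  ]
head 0.69 [274.4 133.2] [0.7642 0.0237 0.08  ]
pointer 0.74 [278.5 206.6] [0.5623 0.016  0.019 ]
pointer 0.5 [277.7 222.4] [0.5164 0.0191 0.019 ]
tape 0.59 [259.6 264. ] [0.3973 0.074  0.    ]
tape 0.23 [295.1 221.1] [ 0.5203 -0.032   0.    ]
glue 0.9 [416.6 190.7] [ 0.604  -0.3926  0.    ]
glue 0.18 [345.2 197.8] [ 0.5867 -0.1815  0.    ]
jar 0.72 [140.2 221.3] [0.5279 0.4236 0.    ]
pushblock 0.65 [425.3 261.1] [ 0.3979 -0.4068  0.    ]
offcut 0.85 [253.4 178.8] [0.6484 0.0894 0.    ]
wrist [0.0939 0.6215 0.3843] [ 0.2316 -0.0621 -0.9708]
```

View pics/side0.png

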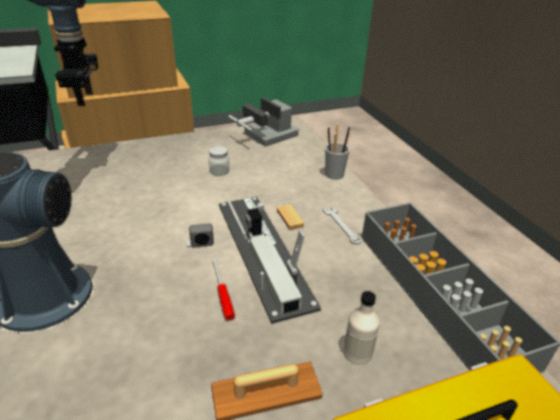

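View pics/top0.png

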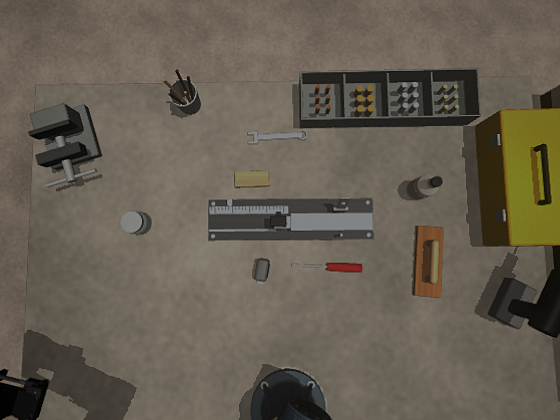

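{"api": "drive_tool", "payload": {
  "plan": [
    [510,-80,-490,0,75,0,87],
    [510,-80,-490,0,75,0,87],
    [510,-80,-490,0,75,0,87],
    [510,-80,-490,0,75,0,87],
    [510,-80,-490,0,75,0,87],
    [510,-80,-490,0,75,0,87],
    [510,-80,-490,0,75,0,87],
    [510,-80,-490,0,75,0,87],
    [510,-80,-490,0,75,0,87],
    [510,-80,-490,0,75,0,87]
  ]
}}

```text
time: 2.85
position: [0.4181, 0.18, 0.2794]
tool_rot: [-0.501, 0.498, -0.499, 0.502]
ft_force: [0.5, 0.2, -0.8]
grip_width: 0.0871
```

```bash
python3 - <<'E'
from h import *
np.set_printoptions(precision=4,suppress=True)
o=get_obs(); print(o["time"],o["position"]); Rm=R.from_quat(o["tool_rot"]).as_matrix(); print(Rm)
print(Rm.T@(np.array([.53,0,.3])-o["position"])*1000)
im=cv2.imread("pics/top0.png"); print([onz("top",p,.012) for p in((208,199),(372.5,198),(373.5,239),(208,241))])
E
```

```text
2.85 [0.4181 0.18   0.2794]
[[ 0.006   0.0011  1.    ]
 [-1.      0.0004  0.006 ]
 [-0.0003 -1.      0.0011]]
[180.6643 -20.5723 110.8456]
[array([0.589 , 0.2224, 0.012 ]), array([ 0.5833, -0.2593,  0.012 ]), array([ 0.4639, -0.2572,  0.012 ]), array([0.4664, 0.2223, 0.012 ])]
```

{"api": "drive_tool", "payload": {
  "plan": [
    [170,-20,110,0,0,0,87],
    [170,-20,110,0,0,0,87],
    [170,-20,110,0,0,0,87],
    [170,-20,110,0,0,0,87],
    [170,-20,110,0,0,0,87],
    [170,-20,110,0,0,0,87],
    [170,-20,110,0,0,0,87]
  ]
}}

```text
time: 3.55
position: [0.5274, 0.0136, 0.2983]
tool_rot: [0.502, -0.499, 0.497, -0.502]
ft_force: [-0.4, 1.0, 0.3]
grip_width: 0.0869
```

```bash
cat > look.py <<'E'
from h import *
import sys
np.set_printoptions(precision=4,suppress=True)
S0=np.array([.5157,-.038,0]); yaw=-.0085
def run(name):
    o=get_obs(); im=camera("wrist"); cv2.imwrite(f"pics/{name}.png",im); print(o["time"],o["position"],o["ft_force"])
    Rs=R.from_euler('z',yaw).as_matrix()
    for t,z in(("support",0),("hasp_hinge",.058),("hasp_tab",.14),("head",.08),("pointer",.019),("mark",.019),("lock",.082)):
        for r in mark_of("wrist",t)[:2]:
            P=onz("wrist",r["location"],z,o); print(t,round(r["conf"],2),np.round(r["location"],1),P,"sup",Rs.T@(P-S0))
run(sys.argv[1])
E
python3 look.py w1
```

```text
3.55 [0.5274 0.0136 0.2983] [-0.4396  0.9741  0.2869]
support 0.57 [274.6 203.6] [ 0.516  -0.0279  0.    ] sup [0.0002 0.0101 0.    ]
hasp_hinge 0.6 [301.5 173.2] [0.5508 0.0246 0.058 ] sup [0.0346 0.0629 0.058 ]
hasp_hinge 0.58 [299.3 302.5] [ 0.5517 -0.154   0.058 ] sup [ 0.037  -0.1157  0.058 ]
hasp_tab 0.73 [457.4 175.6] [0.7019 0.0348 0.14  ] sup [0.1856 0.0744 0.14  ]
hasp_tab 0.65 [276.3 182.4] [0.5212 0.0263 0.14  ] sup [0.0049 0.0644 0.14  ]
pointer 0.58 [301.5 174.9] [0.5532 0.017  0.019 ] sup [0.037  0.0553 0.019 ]
mark 0.73 [313.1  62.9] [0.5649 0.1599 0.019 ] sup [0.0475 0.1983 0.019 ]Traceback (most recent call last):
  File "look.py", line 11, in <module>
    run(sys.argv[1])
    ~~~^^^^^^^^^^^^^
  File "look.py", line 9, in run
    for r in mark_of("wrist",t)[:2]:
             ~~~~~~~^^^^^^^^^^^
ValueError: it knows: glue, hasp_hinge, hasp_tab, head, jar, mark, offcut, pointer, pushblock, screwdriver, support, tape, wrench
```

View pics/w1.png

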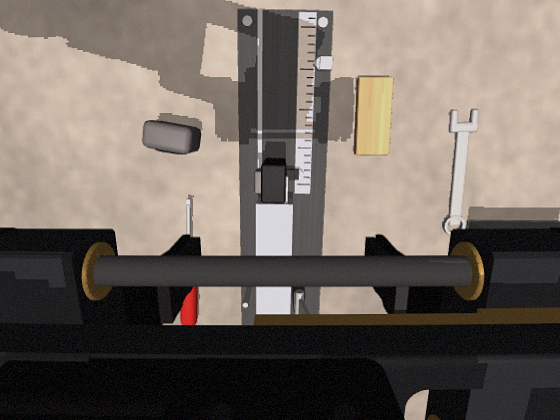

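{"api": "drive_tool", "payload": {
  "plan": [
    [170,50,115,0,0,0,0],
    [170,50,115,0,0,0,0],
    [170,50,115,0,0,0,0],
    [170,50,115,0,0,0,0],
    [170,50,115,0,0,0,0],
    [170,50,115,0,0,0,0]
  ]
}}

```text
time: 4.5
position: [0.6451, -0.1577, 0.2473]
tool_rot: [0.502, -0.499, 0.498, -0.501]
ft_force: [-0.6, 1.2, 1.0]
grip_width: 0.047
```

```bash
sed -i 's/,("lock",.082)//' look.py; python3 - <<'E'
from h import *
print(tri([ray("side",(301.3,235.2)),ray("top",(346.8,197.4))]), tri([ray("side",(290.3,265.1)),ray("top",(340.7,206.5))]))
E
python3 look.py w2
```

```text
[ 0.56946709 -0.16118848  0.1531094 ] [ 0.55123742 -0.1565808   0.06560308]
4.5 [ 0.6451 -0.1577  0.2473] [-0.5601  1.1751  1.0394]
support 0.65 [177.2  75.8] [ 0.5193 -0.032   0.    ] sup [0.0035 0.006  0.    ]
hasp_hinge 0.87 [196.5 184.5] [ 0.5507 -0.1527  0.058 ] sup [ 0.0359 -0.1144  0.058 ]
hasp_tab 0.66 [194.8 207.4] [ 0.5701 -0.1584  0.14  ] sup [ 0.0554 -0.12    0.14  ]
head 0.69 [142.9   4.4] [0.5162 0.0184 0.08  ] sup [0.     0.0564 0.08  ]
head 0.24 [174.9  76.5] [ 0.5416 -0.0443  0.08  ] sup [ 0.026  -0.0061  0.08  ]
pointer 0.94 [203.4  25.3] [0.5574 0.0175 0.019 ] sup [0.0412 0.0559 0.019 ]
mark 0.46 [143.4   4. ] [0.4929 0.0391 0.019 ] sup [-0.0235  0.0769  0.019 ]
```

View pics/w2.png

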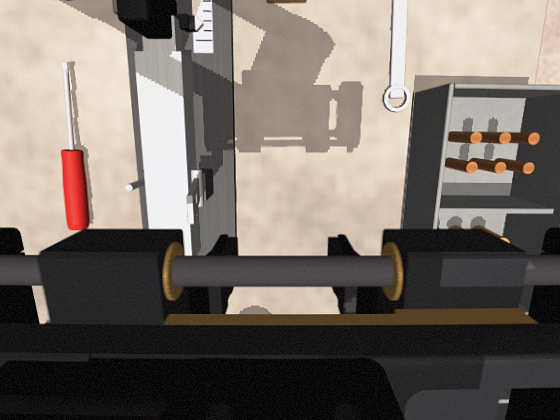

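{"api": "drive_tool", "payload": {
  "plan": [
    [0,40,0,0,0,0,0],
    [0,85,0,0,0,0,0],
    [0,127,0,0,0,0,0],
    [0,127,0,0,0,0,0],
    [0,127,-20,0,0,0,0],
    [0,127,-40,0,0,0,0],
    [0,127,-55,0,0,0,0],
    [0,127,-70,0,0,0,0],
    [0,127,-85,0,0,0,0],
    [0,127,-95,0,0,0,0]
  ]
}}

```text
time: 5.85
position: [0.5508, -0.1574, 0.1246]
tool_rot: [-0.501, 0.496, -0.5, 0.503]
ft_force: [0.2, 0.2, -0.7]
grip_width: 0.0004
```

{"api": "drive_tool", "payload": {
  "plan": [
    [0,0,-10,0,0,0,0],
    [0,0,-20,0,0,0,0],
    [0,0,-30,0,0,0,0],
    [0,0,-40,0,0,0,0],
    [0,0,-45,0,0,0,0]
  ]
}}

```text
time: 6.35
position: [0.5034, -0.1572, 0.1216]
tool_rot: [0.502, -0.499, 0.497, -0.502]
ft_force: [-0.7, 0.4, 0.0]
grip_width: 0.0004
```

{"api": "drive_tool", "payload": {
  "plan": [
    [0,0,-5,0,0,0,0],
    [0,15,-5,0,0,0,0],
    [0,30,-5,0,0,0,0],
    [0,45,-5,0,0,0,0],
    [0,53,-5,0,0,0,0],
    [0,57,-5,0,0,0,0],
    [0,59,-5,0,0,0,0]
  ]
}}

```text
time: 7.05
position: [0.5, -0.1576, 0.0625]
tool_rot: [0.502, -0.498, 0.498, -0.502]
ft_force: [-0.1, -0.1, -0.5]
grip_width: 0.0006
```

{"api": "drive_tool", "payload": {
  "plan": [
    [0,1,0,0,0,0,0],
    [0,2,0,0,0,0,0]
  ]
}}

```text
time: 7.25
position: [0.5003, -0.1577, 0.0611]
tool_rot: [-0.502, 0.498, -0.498, 0.502]
ft_force: [0.1, 1.3, -1.0]
grip_width: 0.0002
```

{"api": "drive_tool", "payload": {
  "plan": [
    [0,-50,0,0,0,0,0],
    [-20,-95,0,0,0,0,87],
    [-60,-125,10,0,0,0,87],
    [-100,-145,15,0,0,0,87],
    [-130,-165,15,0,0,0,87],
    [-130,-165,15,0,0,0,87]
  ]
}}

```text
time: 7.85
position: [0.5151, -0.0243, 0.229]
tool_rot: [-0.502, 0.495, -0.499, 0.505]
ft_force: [-0.0, 0.4, -0.0]
grip_width: 0.0322
```

```bash
python3 look.py w3; python3 - <<'E'
from h import *
for n in("side","top"):
    camera(n)
    for t in("hasp_tab","hasp_hinge"):print(n,t,[(round(r["conf"],2),r["location"],onz(n,r["location"],.06)) for r in mark_of(n,t)[:2]])
E
```

```text
7.85 [ 0.5151 -0.0243  0.229 ] [-0.0185  0.4109 -0.0187]
support 0.61 [281.7 186.4] [ 0.5159 -0.0285  0.    ] sup [0.0001 0.0095 0.    ]
hasp_hinge 0.84 [311.4 303.6] [ 0.551  -0.1535  0.058 ] sup [ 0.0363 -0.1152  0.058 ]
hasp_tab 0.65 [235.4 304.7] [ 0.4763 -0.1072  0.14  ] sup [-0.0388 -0.0695  0.14  ]
head 0.97 [284.4 155.2] [0.5177 0.0159 0.08  ] sup [0.0015 0.0539 0.08  ]
pointer 0.65 [318.2 150.3] [0.5567 0.0168 0.019 ] sup [0.0405 0.0552 0.019 ]
pointer 0.15 [168.3 105.1] [0.3903 0.0643 0.019 ] sup [-0.1263  0.1012  0.019 ]
mark 0.67 [331.9  10.3] [0.5657 0.1605 0.019 ] sup [0.0483 0.1989 0.019 ]
side hasp_tab [(0.82, [255.3, 276.5], array([ 0.45973864, -0.16006038,  0.06      ]))]
side hasp_hinge [(0.59, [292.3, 266.0], array([ 0.55283589, -0.1546725 ,  0.06      ]))]
top hasp_tab [(0.69, [342.5, 240.6], array([ 0.46043835, -0.16048949,  0.06      ]))]
top hasp_hinge [(0.74, [343.6, 205.3], array([ 0.55896239, -0.16689454,  0.06      ]))]
```

View pics/w3.png

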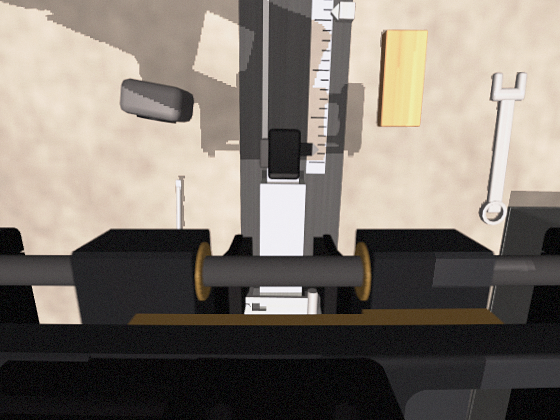

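```bash
python3 - <<'E'
from h import *
np.set_printoptions(precision=4,suppress=True)
o=get_obs(); print(o["position"],o["grip_width"]); Rm=R.from_quat(o["tool_rot"]).as_matrix(); print(Rm)
for z in(.12,.064): print(Rm.T@(np.array([.5155,.017,z])-o["position"])*1000)
print(onz("wrist",(284.5,154),.106,o), onz("wrist",(269.5,154),.106,o), onz("wrist",(300,154),.106,o),onz("wrist",(284.5,129),.106,o),onz("wrist",(284.5,179),.106,o))
E
```

```text
[ 0.5138 -0.0277  0.2255] 0.0829326727132517
[[ 0.0074 -0.0005  1.    ]
 [-1.      0.0002  0.0074]
 [-0.0002 -1.     -0.0005]]
[-44.6838 105.4906   2.0451]
[-44.675  161.4906   2.0742]
[0.5155 0.016  0.106 ] [0.5026 0.016  0.106 ] [0.5288 0.0161 0.106 ] [0.5154 0.037  0.106 ] [ 0.5157 -0.0056  0.106 ]
```

{"api": "drive_tool", "payload": {
  "plan": [
    [-22,30,1,0,1,0,87],
    [-44,60,1,0,1,0,87],
    [-44,90,1,0,1,0,87],
    [-44,105,1,0,1,0,87],
    [-44,105,1,0,1,0,87],
    [-44,125,1,0,1,0,87],
    [-44,145,1,0,1,0,87],
    [-44,160,1,0,1,0,87],
    [-44,160,1,0,1,0,87],
    [-44,160,1,0,1,0,87]
  ]
}}

```text
time: 9.5
position: [0.5153, 0.0163, 0.0665]
tool_rot: [0.497, -0.502, 0.503, -0.498]
ft_force: [-0.3, -0.7, -0.9]
grip_width: 0.0868
```

{"api": "drive_tool", "payload": {
  "plan": [
    [0,1,0,0,0,0,50],
    [0,1,0,0,0,0,50],
    [0,1,0,0,0,0,50],
    [0,1,0,0,0,0,20],
    [0,1,0,0,0,0,20],
    [0,1,0,0,0,0,20],
    [0,1,0,0,0,0,20],
    [0,1,0,0,0,0,20],
    [0,1,0,0,0,0,20],
    [0,1,0,0,0,0,20]
  ],
  "newtons": 25
}}

```text
time: 10.5
position: [0.5157, 0.0166, 0.0647]
tool_rot: [0.497, -0.502, 0.503, -0.498]
ft_force: [3.5, 1.7, -3.3]
grip_width: 0.0297
```

{"api": "drive_tool", "payload": {
  "plan": [
    [-4,1,0,0,0,0,20],
    [-12,1,0,0,0,0,20],
    [-24,1,0,0,0,0,20],
    [-38,1,0,0,0,0,20],
    [-53,1,0,0,0,0,20],
    [-68,1,0,0,0,0,20],
    [-83,1,0,0,0,0,20],
    [-98,1,0,0,0,0,20],
    [-112,1,0,0,0,0,20],
    [-120,1,0,0,0,0,20]
  ]
}}

```text
time: 11.5
position: [0.5168, 0.1375, 0.0647]
tool_rot: [0.497, -0.501, 0.503, -0.498]
ft_force: [3.3, -2.4, 5.3]
grip_width: 0.0295
```

{"api": "drive_tool", "payload": {
  "plan": [
    [-5,0,0,0,0,0,20],
    [-10,0,0,0,0,0,20],
    [-14,0,0,0,0,0,20],
    [-14,0,0,0,0,0,20],
    [-14,0,0,0,0,0,20]
  ]
}}

```text
time: 12.0
position: [0.5169, 0.1513, 0.0647]
tool_rot: [0.497, -0.502, 0.503, -0.498]
ft_force: [2.1, 1.1, 5.7]
grip_width: 0.0293
```

```bash
python3 look.py w4; python3 - <<'E'
from h import *
print(get_obs()["grip_width"],get_obs()["position"])
for n in("side","top"):
    cv2.imwrite(f"pics/{n}4.png",camera(n))
    for t,z in(("hasp_tab",.06),("head",.08),("pointer",.019),("mark",.019)):print(n,t,[(round(r["conf"],2),r["location"],onz(n,r["location"],z)) for r in mark_of(n,t)[:2]])
E
```

```text
12.0 [0.5169 0.1513 0.0647] [2.0893 1.0686 5.7078]
head 0.85 [286.5 262.2] [0.5192 0.1534 0.08  ] sup [0.0018 0.1915 0.08  ]
pointer 0.65 [342.9 224.1] [0.5578 0.1541 0.019 ] sup [0.0404 0.1924 0.019 ]
mark 0.86 [357.6 214.3] [0.5673 0.1607 0.019 ] sup [0.0499 0.1992 0.019 ]
0.029470713082102945 [0.51690128 0.15124898 0.06464763]
side hasp_tab [(0.57, [253.5, 275.8], array([ 0.4565674 , -0.15651786,  0.06      ]))]
side head [(0.55, [237.6, 194.2], array([0.50926063, 0.15243761, 0.08      ]))]
side pointer [(0.57, [256.0, 206.5], array([0.56607817, 0.16232537, 0.019     ])), (0.53, [293.8, 265.0], array([ 0.57599844, -0.11085166,  0.019     ]))]
side mark [(0.57, [255.5, 205.8], array([0.56580583, 0.16622713, 0.019     ]))]
top hasp_tab [(0.69, [341.3, 241.7], array([ 0.45745121, -0.15705558,  0.06      ]))]
top head []
top pointer [(0.75, [233.6, 206.7], array([0.56433945, 0.14666688, 0.019     ])), (0.59, [297.9, 222.9], array([ 0.51392388, -0.0393128 ,  0.019     ]))]
top mark [(0.35, [328.3, 269.1], array([ 0.38039614, -0.12323006,  0.019     ]))]
```

View pics/w4.png

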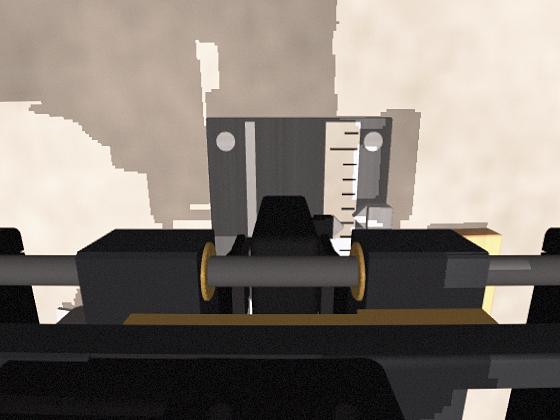

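```bash
python3 - <<'E'
import cv2
im=cv2.imread("pics/w4.png")[170:260,290:410]; im=cv2.convertScaleAbs(im,alpha=1.3,beta=20); cv2.imwrite("pics/w4c.png",cv2.resize(im,None,fx=6,fy=6,interpolation=cv2.INTER_CUBIC))
E
```

```text
(no output)
```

View pics/w4c.png

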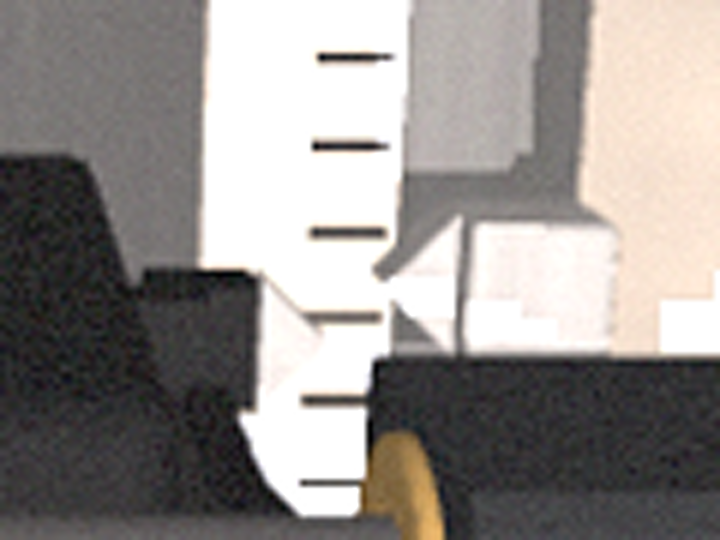

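The crop shows the pointer tip at about (322,333) and the marker nose at about (380,272). Scale lines are about 87 px per 10 mm, so about 7 mm is left to go, which agrees with the networks' 6.7 mm.

{"api": "drive_tool", "payload": {
  "plan": [
    [-3,0,0,0,0,0,20],
    [-6,0,0,0,0,0,20],
    [-7,0,0,0,0,0,20],
    [-7,0,0,0,0,0,20],
    [-7,0,0,0,0,0,20],
    [-7,0,0,0,0,0,20]
  ]
}}

```text
time: 13.45
position: [0.517, 0.1578, 0.0646]
tool_rot: [0.497, -0.502, 0.503, -0.498]
ft_force: [2.8, 0.4, 6.0]
grip_width: 0.0297
```

```bash
python3 look.py w5; python3 - <<'E'
import cv2
im=cv2.imread("pics/w5.png")[170:260,290:410]; im=cv2.convertScaleAbs(im,alpha=1.3,beta=20); cv2.imwrite("pics/w5c.png",cv2.resize(im,None,fx=6,fy=6,interpolation=cv2.INTER_CUBIC))
E
```

```text
13.45 [0.517  0.1578 0.0646] [2.7599 0.449  5.9607]
head 0.81 [285.7 263.6] [0.5188 0.1592 0.08  ] sup [0.0014 0.1972 0.08  ]
pointer 0.74 [341.2 227.6] [0.5567 0.1581 0.019 ] sup [0.0394 0.1964 0.019 ]
mark 0.95 [355.1 226.6] [0.5661 0.1587 0.019 ] sup [0.0487 0.1971 0.019 ]
```

View pics/w5c.png

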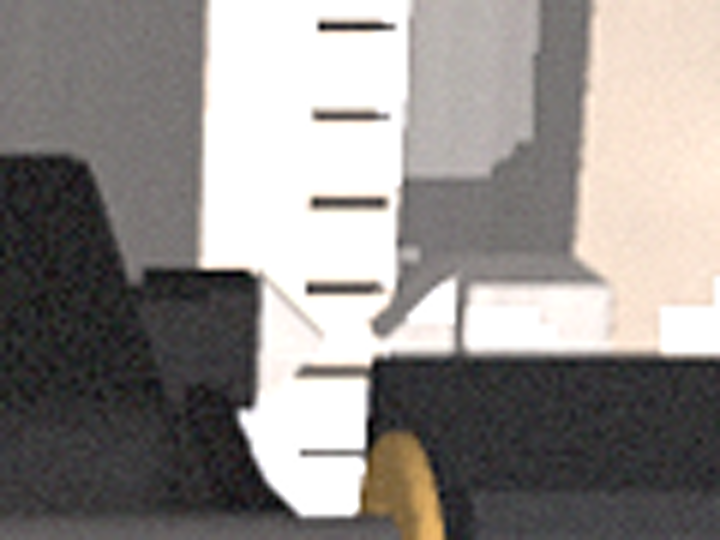

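The pointer tip at (322,335) and the marker nose at about (375,330) are level, within about 1 mm. The grip width of 29.7 mm means the button is fully pressed. The hasp tab last measured at closed height, so I'm handing in.

```bash
python3 -c "
from h import *
print(hand_in()); o=get_obs(); print(o['time'],o['position'],o['grip_width'],o['ft_force'])"
```

```text
the job is handed in; nothing more can be done
None
the job is handed in; nothing more can be done
```

I closed the hasp, squeezed the lock button, pulled the boom out to the mark with the button kept pressed, and handed the job in holding it there. It took about 13.5 s of robot time. The hand-in reports no verdict.

- **Hasp:** I pushed it over with the shut fingers and checked it down from above. Both fixed cameras placed its tab over the post at about the closed position. The second check, during the pull, agreed within 4 mm, and I did not check it again after the final 7 mm.
- **Lock button:** I pinched the head at 25 N. The grip read 29.5–29.7 mm throughout, which matches the 30 mm expected with the button fully in.
- **Pointer:** I pulled about 141 mm in three stages. The last wrist picture puts the pointer within about 1 mm of the marker's nose (network: 0.7 mm).
- **Disagreements:**
  - Before pulling I estimated 143.4 mm of travel, about 1.5 mm more than the end position implies. I went by the close-up view.
  - The distant side and top cameras were too coarse to check the final position, and the top camera misplaced the mark.
- **Bystanders:** No contact showed in the forces, but I did not measure their positions again at the end.

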